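# Unhook the sample basket and seat it in the water bath

## Robot

A 6-joint arm with a two-finger parallel gripper is mounted at the origin on the work surface. World frame = base frame: x ahead of the robot, y to its left, z up, the work surface at z = 0. Lengths are in m, angles in degrees, forces in N, time in s.
With the tool pointing down it reaches from about 0.375 to 0.9 m from the base axis. Payload 3.1 kg.
Tool frame: the origin (TCP) lies between the finger pads; the fingertips stand 11 mm ahead of it and the grasp point (between the pads) lies 8 mm behind it; z points along the fingers, y is the line along which they close (so a half turn about z gives the same grasp; the last joint's range is limited). The gripper opens to 87 mm and grips with 3 to 60 N. Pads are 19 mm wide; open, the fingers measure 117 mm over their backs; the gripper's body (75 mm by 190 mm) begins 51 mm behind the grasp point.
Start: joints at [-74.972, 30.224, 82.088, -0, 67.689, -10.227], TCP at [0.267, -0.565, 0.234] pointing down, gripper open.
Joint ranges: [-176.69, 176.69], [-43.24, 126.21], [12.49, 139.97], [-82, 262], [0, 151.66], [-163.58, 163.58]. Speed limits (degrees/s): [159.86, 159.86, 180, 180, 180, 180].

## Interface

Orientations are given as a 3x3 rotation matrix whose columns are the frame's x, y, z axes.
In Python, from rig import bot gives the robot as it stands.
- The arm moves only by the tool apply_moves, never from a script. Its argument "steps" is a list that holds one entry, the list of rows, each a list of 7 numbers: the shift along the tool's x, y, z in cm, then the turn, a rotation vector about the tool's x, y, z in degrees, then the gripper command: -1 is shut, 1 is fully open, values between are in proportion. In form: [[[dx, dy, dz, rx, ry, rz, jaw], ...]]. A call has 1 to 20 rows; each row is the pose to reach, as a shift and turn from the pose commanded when the call began, along the tool's axes at that moment; what a row does not reach only later rows make up. A row lasts 1/8 s, in which the tool goes at most 62.5 mm and 10.7 degrees, less where a joint would pass 70% of its speed; a pose out of reach is approached as far as the arm can. A call with a gripper value outside its range is refused whole. The fingers move at their own pace and stop on an object; the grip force is fixed at half the most. Time passes only in rows, so rows that repeat a pose let the fingers close. It gives the time, the measured TCP pose, the force, the opening and the grip force at its end, in the units of the state.
- bot.read_state(): the state, without advancing time (a new reading comes with each control period).
- bot.capture(name): name is "scene" or "top" or "wrist"; returns the picture (384x512x3 uint8, blue, green, red); there is no depth.
- bot.camera_model(name): a dict with "intrinsics" (3x3 intrinsics, pixels), "R" (3x3) and "t" (3): a world point X has camera coordinates R X + t. Camera axes: x right, y down, z forward; pixel columns grow to the right and rows downward; lengths in m; the calibration is good to about 2 mm. A picture is of the moment at which its call begins: read the wrist's pose just before it. camera_model takes no time and is no camera call; for the wrist camera it gives the pose at the moment of the call.
- bot.hand_in(): hands the job in; it is judged then, once.
The state is a dict: "time_s": time; "joint_positions": joint angles; "qvel": joint speeds; "tau": joint torques, N m; "position": TCP position; "tcp_rot": TCP orientation; "force": force on the tool from outside, world axes, zero at the start; "moment": the same for the moment, N m; "opening": opening from 0.0 (shut) to 1.0 (fully open); "grasp_force": force on a finger pad.
Only numpy, scipy, OpenCV 4.12 (cv2) and the standard library are available. Lean on these libraries where they do the work, as an engineer would, in place of code of your own. Each camera call takes 0.05 s, during which the arm holds its last target. There are 200 camera calls.

## Task

Lift the wire basket of sample vials off its drip hooks, following the hooks by feel until it is over their tips before drawing it away, so that it never jams or strains against them. Then lower it gently into the open well of the water bath until its rim sits flat on the steel deck, let go, and leave everything else undisturbed.

Things in the scene. Friction and masses are not known exactly. Their poses are not given: they have to be found in the camera images.
- basket: Round steel wire basket, capped vials fixed in it, 0.2 to 0.4 kg. Body 104 mm wide, 62 mm deep; rim flange on top 120 mm wide, 4 mm thick. A rigid bail of 6 mm wire stands over it in its own y-z plane: legs at y = +-50 mm. Origin: centre of the underside; z up, y along the bail, x across it. At the start it hangs with its x along the stand's x, away from the robot.
- basket_grip (a point): Centre of the black grip on top of the bail: a block 14 mm thick (along the basket's x), 46 mm long (y), 24 mm high, 196 mm above the underside. Take it here from above, closing along x. While hung, a hook stands at either side, 37 mm from the middle (along y), its top 23 mm above this point.
- basket_bar (a point): Middle of the line through the bail's two level shoulders (|y| 27 to 50 mm, 160 mm above the underside, 36 mm below the grip's centre) that hang in the hooks; between them the bail steps up to the grip.
- stand: Retort stand, fixed: grey base, upright rod 420 mm tall 205 mm to the -y side of the hooks, black boss head 190 mm up, white drip tray 150 mm wide under the basket. From the boss head a cranked steel rod runs along y, behind the bail, and carries the hooks. Origin: on the table straight below the middle of the hung bar; z up, -x is the way out of the hooks.
- hook_saddle (a point): Middle between the two deep U hooks (6 mm bar, at y = +-40 mm of the stand), 190 mm up, on the line where the hung bar lies. In each U the bar lies between a front prong on the robot's side, tip 55 mm above this line, and a rear shank, 59 mm, with about 2 mm of play before and behind. This point's axes are the stand's: they do not show the hooks' lean.
- hook_pivot (a point): The boss head's clamp on the rod, 205 mm to -y of hook_saddle. The rod may be clamped at any turn: both hooks' straight slots lean alike about the hung bar's line, up to 0.6 rad towards -x or 0.3 rad towards +x. The lean is in no measured pose (feel or see it) and holds under load. Raise the bar 60 to 68 mm up the slot, then draw it level to -x, 110 mm past where it hung, before raising or swinging it (rim!). Force on the hooks: under 8 N.
- bath: Water bath, fixed, dry: white casing 210 mm (x) by 360 mm (y), steel deck 100 mm above the table. Its open well is the one nearer the table's middle; a second, 165 mm to its +y side, holds a glass flask that reaches 205 mm above the table. Origin: on the table under the centre of the open well; z up.
- well_mouth (a point): Centre of the open well at deck level, 100 mm above the table. The well is 109 mm wide with sharp steel edges, free to 75 mm below the deck. With its rim on the deck the basket's underside is 38 mm above the table; any yaw will do.
- beaker: Glass beaker, 68 mm wide, 85 mm high, standing between stand and bath; leave alone. Origin: centre of the underside.
- cork_ring: Cork ring, 80 mm wide, 28 mm high; leave alone. Origin: centre of the underside.
- amber_bottle: Amber bottle with white cap, 64 mm wide, 150 mm high, at the back; leave alone. Origin: centre of the underside.
- clear_bottle: Clear bottle with white cap, 64 mm wide, 150 mm high, at the back; leave alone. Origin: centre of the underside.
- small_jar: Small glass jar with white lid, 56 mm wide, 70 mm high; leave alone. Origin: centre of the underside.
- spatula: Steel spatula, 190 mm long, lying in front; leave alone. Origin: centre of the underside.
- spare_boss: Spare black boss head with a thumbscrew, about 70 mm long, 34 mm high; leave alone. Origin: centre of the underside of the block.

How it is judged (in metres and radians):
On the way:
1. the basket has been lifted over the tips of the hooks and drawn out clear of them, held in the gripper (x of basket_bar in the frame of stand below -0.055 m and height (world z) of basket_bar above 0.22 m and contact force between basket and stand below 0.2 N and contact force between basket and the fingers above 1 N), for 0.1 s.
At the end, for the whole second after the job is handed in: The basket sits in the open well with its rim on the deck (underside 38 mm above the table within 3 mm, centred within 6 mm, upright within 0.05 rad), released and at rest (z of basket in the frame of bath between 0.035 and 0.041 m and horizontal distance between basket and bath below 0.006 m and angle between basket's own z axis and vertical below 0.05 rad and linear speed of basket below 0.02 m/s and contact force between basket and the fingers below 0.1 N); the robot touches nothing.
It fails at once if once lifted 8 mm off the saddles, the basket is forced against the hooks or the stand with more than 8 N (25 N while it is still hanging) (contact force between basket and stand above 25 N or (height (world z) of basket_bar above 0.198 m and contact force between basket and stand above 8 N)).
It fails at once if the basket is dropped into the well (faster than 0.35 m/s inside it) or rammed on the bath (more than 60 N) (contact force between basket and bath above 60 N or (horizontal distance between basket and bath below 0.02 m and z of basket in the frame of bath below 0.095 m and linear speed of basket above 0.35 m/s)).
It fails at once if the robot pushes the hooks or the stand with more than 15 N (contact force between any of the fingers, the arm and stand above 15 N).
It fails at once if a bystander is moved by more than 20 mm (distance of any of beaker, cork_ring, amber_bottle, clear_bottle, small_jar, spatula, spare_boss from where it was at the start of the episode above 0.02 m).
It also fails if it takes over 67 s, if anything falls off the work surface, if the arm or the gripper's body presses on something with over 40 N, if the wrist force passes 120 N, or if a joint passes its speed limit or range.

## Working session

There is one attempt and no reset: what is moved stays moved. The work goes in short steps, Python scripts to look and compute and a tool call to move; the robot and the scene stay as the last step left them, time stands still between calls to the robot, and variables do not carry over. Pictures are saved under pics/ and viewed, at most 10 in all, crops included, and the job is handed in when it is done.

Besides the shell and the picture viewer there is one more tool, called after ">>>" in YAML: its name, and indented under it one key for each argument. apply_moves: Moves the arm, as the interface text tells. Its arguments: {"type":"object","properties":{"steps":{"type":"array","items":{"type":"array","items":{"type":"array","items":{"type":"number"}}}}},"required":["steps"]}

```bash
mkdir -p pics; ls; python3 - <<'E'
from rig import bot
import cv2
for n in("scene","top"):
    cv2.imwrite(f"pics/{n}0.png",bot.capture(n)); m=bot.camera_model(n); print(n,m)
s=bot.read_state();print(s)
E
```

```text
pics
scene {'intrinsics': array([[474.62222091,   0.        , 258.03487063],
       [  0.        , 474.62222091, 184.11437078],
       [  0.        ,   0.        ,   1.        ]]), 'R': array([[ 0.62816559,  0.77803036,  0.00876134],
       [ 0.48632748, -0.38381127, -0.78496783],
       [-0.6073661 ,  0.49735066, -0.61947457]]), 't': array([-0.28767539, -0.1944161 ,  1.76227615])}
top {'intrinsics': array([[464.52537046,   0.        , 259.30392726],
       [  0.        , 464.52537046, 187.9690837 ],
       [  0.        ,   0.        ,   1.        ]]), 'R': array([[ 2.87344146e-03, -9.99440937e-01, -3.33100242e-02],
       [-9.93609217e-01,  9.05170086e-04, -1.12871187e-01],
       [ 1.12838236e-01,  3.34214758e-02, -9.93051125e-01]]), 't': array([-0.0741613 ,  0.60455172,  1.14906091])}
{'time_s': 0.1, 'joint_positions': array([-7.49737334e+01,  3.02748200e+01,  8.21493400e+01,  2.58551417e-04,
        6.76884993e+01, -1.02250634e+01]), 'qvel': array([ 0.06640975, -0.14895614, -0.25861946,  0.03041842,  0.01607227,
       -0.06133316]), 'tau': array([ 5.40137753e-04, -4.40983343e+01, -1.77151448e+01,  6.35826308e-02,
        5.34126058e-02, -4.54078452e-05]), 'position': array([ 0.26650071, -0.5646301 ,  0.23265516]), 'tcp_rot': array([[ 9.04446066e-01,  4.26587692e-01, -5.05748107e-04],
       [ 4.26587845e-01, -9.04444139e-01,  1.90012476e-03],
       [ 3.53148922e-04, -1.93430635e-03, -9.99998067e-01]]), 'force': array([-0.13134525, -0.24455578, -0.12930126]), 'moment': array([-0.01681847,  0.02524316, -0.02657882]), 'grasp_force': 0.0, 'opening': 0.9971031042286054}
```

View pics/scene0.png

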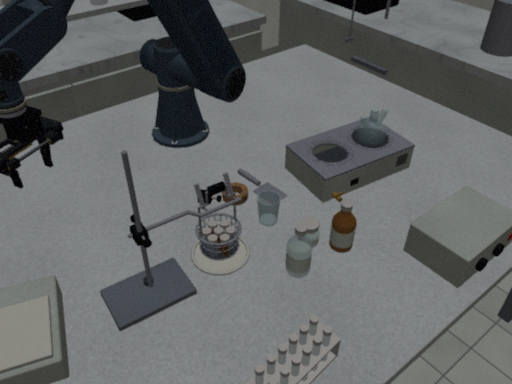

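View pics/top0.png

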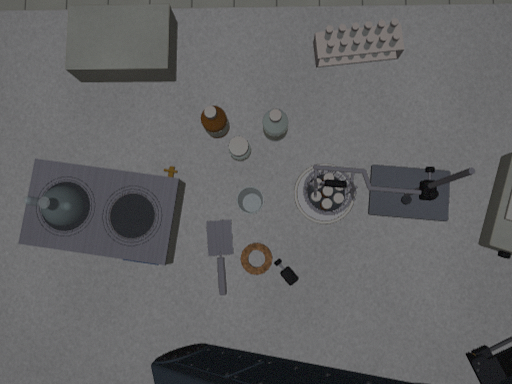

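The scene view shows the hung basket at about (218,235), grip (215,192), and the bath's open well at (330,152). In the top view the grip is at (336,184), the tray at (325,193), and the open well at (133,216). I'll enlarge both around the hooks and take first measurements.

```bash
cat > h.py <<'E'
from rig import bot
import numpy as np, cv2
def ray(m,u,v):
    K,R,t=m["intrinsics"],np.array(m["R"]),np.array(m["t"])
    return -R.T@t, R.T@np.linalg.inv(K)@np.array([u,v,1.])
def onz(m,u,v,z):
    c,d=ray(m,u,v); return c+d*(z-c[2])/d[2]
def two(m1,p1,m2,p2):
    c1,d1=ray(m1,*p1);c2,d2=ray(m2,*p2)
    s=np.linalg.lstsq(np.c_[d1,-d2],c2-c1,rcond=None)[0]
    a,b=c1+d1*s[0],c2+d2*s[1]; return (a+b)/2,np.linalg.norm(a-b)
def proj(m,X):
    p=m["intrinsics"]@(np.array(m["R"])@X+m["t"]); return p[:2]/p[2]
E
python3 - <<'E'
from h import *
S=cv2.imread("pics/scene0.png");T=cv2.imread("pics/top0.png")
a=cv2.resize(S[165:275,180:280],None,fx=5,fy=5,interpolation=cv2.INTER_CUBIC)
b=cv2.resize(T[155:230,285:345],(300*4//3,500),interpolation=cv2.INTER_CUBIC)
c=np.zeros((550,800,3),np.uint8);c[:550,:395]=a[:,:395];c[:500,400:]=b;cv2.imwrite("pics/crop1.png",np.clip(c*1.5,0,255).astype(np.uint8))
ms=bot.camera_model("scene");mt=bot.camera_model("top")
g=two(mt,(336,184),ms,(215,192));print("grip",g)
print("tray",onz(mt,325,193,.008),"well",onz(mt,133,216,.1), "flask well",onz(mt,65,206,.1))
print("beaker",onz(mt,251,203,.085),onz(ms,268,197,.085))
# bath deck contour
w=T[185:250,95:170];print(cv2.cvtColor(w,cv2.COLOR_BGR2GRAY)[31,::3])
E
```

```text
grip (array([ 0.59224557, -0.2442525 ,  0.21437997]), np.float64(0.0006221321282962075))
tray [ 0.59422984 -0.24257603  0.008     ] well [0.52944429 0.2278985  0.1       ] flask well [0.55347557 0.39506197 0.1       ]
beaker [ 0.56205769 -0.05527593  0.085     ] [ 0.56874226 -0.05431468  0.085     ]
[80 81 81 84 85 46 38 39 42 43 38 44 43 41 45 38 43 41 41 38 74 71 72 89
 85]
```

View pics/crop1.png

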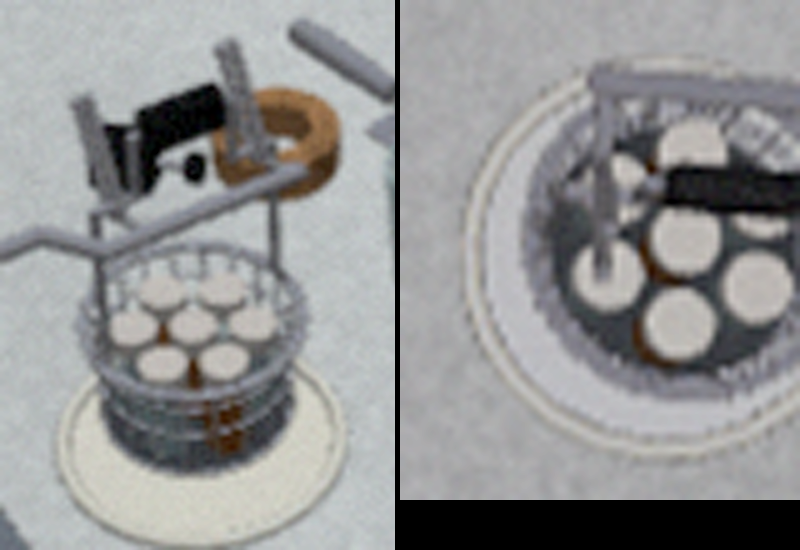

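```bash
python3 - <<'E'
from h import *
ms=bot.camera_model("scene");mt=bot.camera_model("top")
T=lambda u,v:(285+(u-400)*.15,155+v*.15); S=lambda u,v:(180+u/5,165+v/5)
print("grip",two(mt,T(735,190),ms,S(180,115)))
print("tip+y",two(mt,T(605,280),ms,S(228,45)))
tip=two(mt,T(605,280),ms,S(228,45))[0]
print("rod end",two(mt,T(597,78),ms,S(305,170)))
# grip long axis from mask in top
I=cv2.imread("pics/top0.png");g=cv2.cvtColor(I,cv2.COLOR_BGR2GRAY)
for n,I,(x0,y0,x1,y1) in (("top",I,(320,174,352,194)),):
    k=(I[y0:y1,x0:x1].max(2)<35).astype(np.uint8)
    nl,L,st,c=cv2.connectedComponentsWithStats(k)
    i=1+np.argmax(st[1:,4]);print(st[i],c[i]+[x0,y0]);p=np.argwhere(L==i)[:,::-1].astype(np.float32)+[x0,y0]
    r=cv2.minAreaRect(p.astype(np.float32));print(r)
    b=cv2.boxPoints(r);print(np.array([onz(mt,*q,.236)[:2] for q in b])); print("c",onz(mt,*r[0],.236))
# tray ellipse
k=((I.min(2)>95)).astype(np.uint8)[150:235,285:365];cv2.imwrite("pics/k.png",k*255)
# well: dark blob
k=(g<60).astype(np.uint8);k[:, :95]=0;k[:,172:]=0;k[:185]=0;k[250:]=0
nl,L,st,c=cv2.connectedComponentsWithStats(k);i=1+np.argmax(st[1:,4]);print("well",st[i],c[i])
ct=max(cv2.findContours((L==i).astype(np.uint8),0,1)[0],key=len);e=cv2.fitEllipse(cv2.convexHull(ct));print(e,onz(mt,*e[0],.1),onz(mt,*e[0],.0))
E
```

```text
grip (array([ 0.59217061, -0.24102101,  0.22512983]), np.float64(2.1637121805702412e-05))
tip+y (array([ 0.56480119, -0.19648234,  0.23025061]), np.float64(0.006338430911611504))
rod end (array([ 0.63371287, -0.19913955,  0.19600854]), np.float64(0.0025906977287170883))
[  4   5  22   9 136] [334.86764706 183.08088235]
((334.6965637207031, 182.6414031982422), (21.09355354309082, 7.308002948760986), 4.763640880584717)
[[ 0.58683976 -0.21582257]
 [ 0.60223821 -0.21728818]
 [ 0.5984633  -0.26111119]
 [ 0.58310117 -0.2595727 ]]
c [ 0.59265213 -0.23846923  0.236     ]
well [ 109  194   46   44 1571] [131.93761935 215.47740293]
((131.89894104003906, 215.58984375), (44.267608642578125, 45.21617889404297), 44.478416442871094) [0.53042741 0.23060596 0.1       ] [0.53577453 0.26165612 0.        ]
```

```bash
python3 - <<'E'
from h import *
s=bot.read_state();m=bot.camera_model("wrist");R=np.array(m["R"]);c=-R.T@m["t"];Q=s["tcp_rot"]
print("cam in tool",Q.T@(c-s["position"]),"\ncam axes in tool\n",(Q.T@R.T).round(3),m["intrinsics"])
E
```

```text
cam in tool [ 0.06543058 -0.00079758 -0.15128732] 
cam axes in tool
 [[-0.001 -0.97  -0.243]
 [ 1.    -0.001 -0.   ]
 [-0.    -0.243  0.97 ]] [[310.51116139   0.         260.21281018]
 [  0.         310.51116139 191.07127163]
 [  0.           0.           1.        ]]
```

```bash
cat >> h.py <<'E'
from scipy.spatial.transform import Rotation as Ro
def go(pos,Q,s=None):
    s=s or bot.read_state(); P=s["tcp_rot"]
    return np.r_[P.T@(np.array(pos)-s["position"])*100, Ro.from_matrix(P.T@Q).as_rotvec(degrees=True)].round(2).tolist()
def pose(yaw=-4.8,tilt=0): # tool y along stand x; tilt leans camera to look towards -y
    a=np.radians(yaw); y=np.array([np.cos(a),np.sin(a),0]);z=np.array([0,0,-1.]);x=np.cross(y,z)
    return np.c_[x,y,z]@Ro.from_euler("y",tilt,degrees=True).as_matrix()
E
python3 - <<'E'
from h import *
for t in (41,-41): print(pose(tilt=t)[:,2])
t=41 if pose(tilt=41)[1,2]<0 else -41
print(pose(tilt=t).round(2)); print(go([.42,-.25,.38],pose()));print(go([.60,-.12,.34],pose(tilt=t)))
E
```

```text
[ 0.0548976   0.65375814 -0.75470958]
[-0.0548976  -0.65375814 -0.75470958]
[[ 0.06  1.   -0.05]
 [ 0.75 -0.08 -0.65]
 [-0.66  0.   -0.75]]
[27.31, -21.94, -14.68, -0.09, -0.08, -59.95]
[49.13, -26.01, -10.67, -21.5, -37.2, -57.25]
```

>>> apply_moves:
  steps:
    - [[7, -5.5, -5, 0, 0, -10, 1], [14, -11, -10, 0, 0, -20, 1], [21, -16.5, -14.7, 0, 0, -40, 1], [27.3, -21.9, -14.7, 0, 0, -60, 1], [27.3, -21.9, -14.7, 0, 0, -60, 1], [27.3, -21.9, -14.7, 0, 0, -60, 1], [27.3, -21.9, -14.7, 0, 0, -60, 1], [38, -24, -12.7, -11, -19, -58.5, 1], [49.1, -26, -10.7, -21.5, -37.2, -57.2, 1], [49.1, -26, -10.7, -21.5, -37.2, -57.2, 1], [49.1, -26, -10.7, -21.5, -37.2, -57.2, 1], [49.1, -26, -10.7, -21.5, -37.2, -57.2, 1], [49.1, -26, -10.7, -21.5, -37.2, -57.2, 1], [49.1, -26, -10.7, -21.5, -37.2, -57.2, 1]]

```text
time_s: 1.85
position: [0.5991, -0.1227, 0.3417]
tcp_rot: [[0.068, 0.996, -0.056], [0.751, -0.088, -0.655], [-0.657, 0.003, -0.754]]
force: [-0.5, -1.0, 0.3]
opening: 1.003
grasp_force: 0.0
```

```bash
python3 - <<'E'
from h import *
import pickle
s=bot.read_state();print(s["position"],s["tcp_rot"][:,2],s["time_s"],abs(s["qvel"]).max())
m=bot.camera_model("wrist");I=bot.capture("wrist");cv2.imwrite("pics/w1.png",I);pickle.dump(m,open("w1.pkl","wb"))
for p in ([.592,-.240,.226],[.592,-.24,.19]):print(proj(m,p))
E
```

```text
[ 0.59907898 -0.12273978  0.34171836] [-0.05569774 -0.65495941 -0.75360861] 1.85 0.5707296272009708
[264.18231364 190.64241563]
[263.85452181 164.16119314]
```

View pics/w1.png

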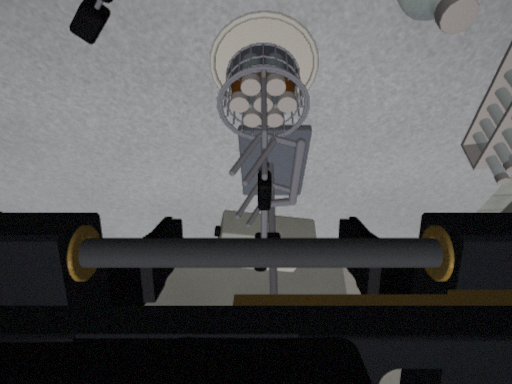

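The view is from the +y side, upside down. The hooks lean clearly towards -x (image left), the nearer one from about (265,140) to (233,172) and the farther one down to (240,215). I'll enlarge it to measure the slopes.

```bash
python3 - <<'E'
from h import *
I=cv2.imread("pics/w1.png")[110:240,205:320]
c=cv2.resize(I,None,fx=4.6,fy=4.6,interpolation=cv2.INTER_CUBIC);cv2.imwrite("pics/w1c.png",np.clip(c*1.4,0,255).astype(np.uint8))
E
```

```text
(no output)
```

View pics/w1c.png

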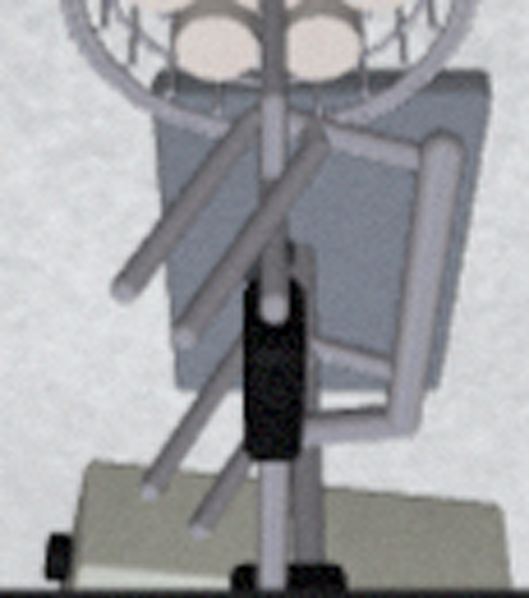

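```bash
python3 - <<'E'
from h import *
import pickle
m=pickle.load(open("w1.pkl","rb"));P=lambda u,v:(205+u/4.6,110+v/4.6)
a=np.radians(-4.8);X=np.array([np.cos(a),np.sin(a),0]);Y=np.array([-np.sin(a),np.cos(a),0]);O=np.array([.592,-.240,0])
def pl(p,y):
    c,d=ray(m,*p);q=c+d*((y-(c-O)@Y)/(d@Y));return np.array([(q-O)@X,q[2]])
for n,y,A,B in (("front",.04,(245,128),(123,290)),("rear",.04,(315,140),(185,332)),("far f",-.04,(235,350),(150,490)),("far r",-.04,(250,448),(202,525))):
    p,q=pl(P(*A),y),pl(P(*B),y);d=q-p;print(n,p.round(4),q.round(4),"lean",np.arctan2(-d[0],d[1]))
print("grip top px at own y=0:",pl(P(275,375),0))
ff,rr=pl(P(123,290),.04),pl(P(185,332),.04)
L=.5
for L in(.45,.5,.55,.6):
  u=np.array([-np.sin(L),np.cos(L)]);n=np.array([-np.cos(L),-np.sin(L)]);print(L,55e-3*u+8e-3*n+[0,.19],59e-3*u-8e-3*n+[0,.19])
E
```

```text
front [-0.0058  0.1887] [-0.0304  0.2338] lean 0.4997504814049621
rear [0.0095 0.1925] [-0.0176  0.2444] lean 0.4809954751335856
far f [-0.0093  0.1912] [-0.0302  0.2339] lean 0.4553098981440692
far r [-0.0054  0.2218] [-0.0171  0.2438] lean 0.4899681767631744
grip top px at own y=0: [0.00061665 0.22712622]
0.45 [-0.03112668  0.23604487] [-0.01845939  0.2466061 ]
0.5 [-0.03338907  0.23443164] [-0.02126545  0.24561278]
0.55 [-0.03556799  0.23270735] [-0.02401835  0.24448044]
0.6 [-0.03765802  0.23087632] [-0.02671122  0.24321194]
```

```bash
python3 - <<'E'
from h import *
print(go([.5926,-.240,.33],pose()));print(go([.5926,-.24,.29],pose()))
E
```

```text
[-8.06, 0.38, 8.62, 0.08, 41.09, -0.29]
[-5.43, 0.37, 11.63, 0.08, 41.09, -0.29]
```

>>> apply_moves:
  steps:
    - [[-4, 0.2, 4.3, 0, 20, -0.1, 1], [-8.06, 0.38, 8.62, 0.08, 41.1, -0.3, 1], [-8.06, 0.38, 8.62, 0.08, 41.1, -0.3, 1], [-8.06, 0.38, 8.62, 0.08, 41.1, -0.3, 1], [-8.06, 0.38, 8.62, 0.08, 41.1, -0.3, 1], [-5.43, 0.37, 11.63, 0.08, 41.1, -0.3, 1], [-5.43, 0.37, 11.63, 0.08, 41.1, -0.3, 1], [-5.43, 0.37, 11.63, 0.08, 41.1, -0.3, 1], [-5.43, 0.37, 11.63, 0.08, 41.1, -0.3, 1]]

```text
time_s: 3.02
position: [0.5946, -0.2377, 0.2904]
tcp_rot: [[0.079, 0.997, 0.0], [0.997, -0.079, -0.002], [-0.002, 0.001, -1.0]]
force: [0.8, -0.0, 1.1]
opening: 0.999
grasp_force: 0.0
```

```bash
python3 - <<'E'
from h import *
import pickle
s=bot.read_state();m=bot.camera_model("wrist");I=bot.capture("wrist");cv2.imwrite("pics/w2.png",I);pickle.dump(m,open("w2.pkl","wb"))
print(s["position"],s["tcp_rot"].round(4))
print("grip px",proj(m,[.5926,-.24,.238]),"tcp dn px",proj(m,s["position"]+np.array([0,0,-.05])))
g=I.max(2);k=(g<45).astype(np.uint8);nl,L,st,c=cv2.connectedComponentsWithStats(k)
for i in range(1,nl):
    if st[i,4]>150: print(st[i],c[i],cv2.minAreaRect(np.argwhere(L==i)[:,::-1].astype(np.float32)))
print(go([.5926,-.24,.218],pose()))
E
```

```text
[ 0.59455623 -0.23768534  0.2904411 ] [[ 7.910e-02  9.969e-01  5.000e-04]
 [ 9.969e-01 -7.910e-02 -2.100e-03]
 [-2.000e-03  6.000e-04 -1.000e+00]]
grip px [258.95621582 215.98816729] tcp dn px [261.53302067 213.70541074]
[110  77  16  15 151] [117.55629139  84.43708609] ((117.50001525878906, 84.5000228881836), (15.55634880065918, 9.899494171142578), 45.0)
[ 75  91  43  36 985] [ 95.97055838 109.04670051] ((96.09735870361328, 108.96018981933594), (30.573429107666016, 34.806671142578125), 41.18592834472656)
[    0   181   512   203 60674] [246.81581897 314.05249365] ((255.5, 282.0), (202.0, 511.0), 90.0)
[-0.23, -0.17, 7.23, 0.03, 0.11, 0.26]
```

View pics/w2.png

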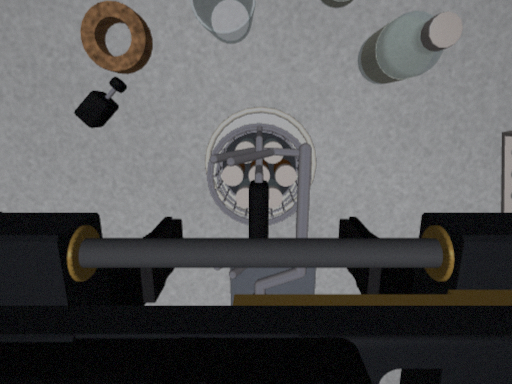

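The black grip is at columns 249–268 (centre 259), rows 182 on, which matches the prediction of (259,216). Going down.

>>> apply_moves:
  steps:
    - [[-0.2, -0.2, 2, 0, 0, 0.2, 1], [-0.2, -0.2, 4, 0, 0, 0.2, 1], [-0.2, -0.2, 6, 0, 0, 0.2, 1], [-0.2, -0.2, 7.2, 0, 0, 0.2, 1], [-0.2, -0.2, 7.2, 0, 0, 0.2, 1], [-0.2, -0.2, 7.2, 0, 0, 0.2, 1]]

```text
time_s: 3.82
position: [0.592, -0.24, 0.2176]
tcp_rot: [[0.083, 0.997, -0.0], [0.997, -0.083, -0.001], [-0.001, -0.0, -1.0]]
force: [0.1, 1.5, 0.3]
opening: 1.0
grasp_force: 0.0
```

```bash
python3 - <<'E'
from h import *
s=bot.read_state();print(s["position"],s["force"],go([.5926,-.24,.218],pose()))
E
```

```text
[ 0.59198827 -0.24002782  0.21762956] [0.10850423 1.51391228 0.32242734] [0.01, 0.06, -0.04, -0.02, 0.06, 0.01]
```

Now close.

>>> apply_moves:
  steps:
    - [[0, 0, 0, 0, 0, 0, 0.4], [0, 0, 0, 0, 0, 0, 0], [0, 0, 0, 0, 0, 0, -0.5], [0, 0, 0, 0, 0, 0, -1], [0, 0, 0, 0, 0, 0, -1], [0, 0, 0, 0, 0, 0, -1], [0, 0, 0, 0, 0, 0, -1], [0, 0, 0, 0, 0, 0, -1]]

```text
time_s: 4.82
position: [0.5917, -0.2398, 0.2167]
tcp_rot: [[0.084, 0.996, -0.001], [0.996, -0.084, -0.0], [-0.0, -0.001, -1.0]]
force: [2.8, 0.2, 0.4]
opening: 0.168
grasp_force: 1.2
```

>>> apply_moves:
  steps:
    - [[0, 0, 0, 0, 0, 0, -1], [0, 0, 0, 0, 0, 0, -1], [0, 0, 0, 0, 0, 0, -1]]

```text
time_s: 5.2
position: [0.592, -0.2399, 0.2169]
tcp_rot: [[0.084, 0.997, -0.001], [0.997, -0.084, -0.0], [-0.001, -0.001, -1.0]]
force: [2.2, -0.3, 0.7]
opening: 0.159
grasp_force: 29.9
```

```bash
python3 - <<'E'
from h import *
s=bot.read_state();print(s["position"],s["force"],s["moment"],s["grasp_force"],s["opening"])
E
```

```text
[ 0.59197023 -0.23988288  0.21690149] [ 2.23521527 -0.31565479  0.68777439] [-0.02949126 -0.54035701 -0.06629201] 29.91646523703821 0.15931953388436296
```

>>> apply_moves:
  steps:
    - [[0, -0.09, -0.18, 0, 0, 0, -1], [0, -0.19, -0.35, 0, 0, 0, -1], [0, -0.28, -0.53, 0, 0, 0, -1], [0, -0.28, -0.53, 0, 0, 0, -1], [0, -0.28, -0.53, 0, 0, 0, -1]]

```text
time_s: 5.82
position: [0.5887, -0.2395, 0.2223]
tcp_rot: [[0.084, 0.997, -0.002], [0.997, -0.084, -0.0], [-0.0, -0.002, -1.0]]
force: [2.6, -0.9, 0.2]
opening: 0.157
grasp_force: 29.9
```

```bash
python3 - <<'E'
from h import *
s=bot.read_state();print(s["position"],s["force"],s["moment"],s["grasp_force"],s["opening"])
E
```

```text
[ 0.58865905 -0.23954735  0.22234609] [ 2.58952534 -0.89638604  0.20985231] [-0.02506443 -0.61121799 -0.00693506] 29.922948572784662 0.1565288613826546
```

>>> apply_moves:
  steps:
    - [[0, 0.09, -0.05, 0, 0, 0, -1], [0, 0.09, -0.05, 0, 0, 0, -1], [0, 0.09, -0.05, 0, 0, 0, -1]]

```text
time_s: 6.2
position: [0.589, -0.2395, 0.2222]
tcp_rot: [[0.083, 0.997, -0.003], [0.997, -0.083, 0.0], [0.0, -0.003, -1.0]]
force: [1.2, -0.7, 0.0]
opening: 0.158
grasp_force: 29.9
```

```bash
cat > f.py <<'E'
from h import *
s=bot.read_state();print(s["position"],s["force"].round(2),s["moment"].round(3),round(s["grasp_force"],1),s["time_s"])
E
python3 f.py
```

```text
[ 0.58901845 -0.23945726  0.22221767] [ 1.16 -0.66  0.04] [-0.038 -0.367 -0.025] 29.9 6.2
```

>>> apply_moves:
  steps:
    - [[0, 0.08, -0.04, 0, 0, 0, -1], [0, 0.08, -0.04, 0, 0, 0, -1], [0, 0.08, -0.04, 0, 0, 0, -1]]

```text
time_s: 6.58
position: [0.5896, -0.2393, 0.2222]
tcp_rot: [[0.083, 0.997, -0.004], [0.997, -0.083, 0.001], [0.001, -0.004, -1.0]]
force: [-0.1, -0.3, -1.8]
opening: 0.158
grasp_force: 29.9
```

```bash
python3 f.py
```

```text
[ 0.58960234 -0.23925306  0.22224423] [-0.08 -0.26 -1.84] [-0.047 -0.068  0.004] 29.9 6.575
```

>>> apply_moves:
  steps:
    - [[0, -0.14, -0.27, 0, 0, 0, -1], [0, -0.28, -0.53, 0, 0, 0, -1], [0, -0.42, -0.8, 0, 0, 0, -1], [0, -0.56, -1.06, 0, 0, 0, -1], [0, -0.56, -1.06, 0, 0, 0, -1]]

```text
time_s: 7.2
position: [0.5848, -0.2392, 0.2339]
tcp_rot: [[0.084, 0.997, -0.002], [0.997, -0.084, -0.0], [-0.0, -0.002, -1.0]]
force: [0.1, -0.0, -1.7]
opening: 0.158
grasp_force: 29.9
```

```bash
python3 f.py
```

```text
[ 0.58475188 -0.23918778  0.23385527] [ 0.1  -0.01 -1.66] [-0.032 -0.093 -0.011] 29.9 7.2
```

>>> apply_moves:
  steps:
    - [[0, -0.14, -0.27, 0, 0, 0, -1], [0, -0.28, -0.53, 0, 0, 0, -1], [0, -0.42, -0.8, 0, 0, 0, -1], [0, -0.58, -1.06, 0, 0, 0, -1], [0, -0.58, -1.06, 0, 0, 0, -1]]

```text
time_s: 7.82
position: [0.579, -0.2387, 0.2444]
tcp_rot: [[0.084, 0.996, -0.002], [0.997, -0.084, -0.0], [-0.0, -0.002, -1.0]]
force: [0.3, 0.1, -2.7]
opening: 0.159
grasp_force: 29.9
```

```bash
python3 f.py
```

```text
[ 0.57896356 -0.23870909  0.2444099 ] [ 0.3   0.08 -2.65] [-0.035 -0.113  0.026] 29.9 7.825
```

>>> apply_moves:
  steps:
    - [[0, -0.14, -0.27, 0, 0, 0, -1], [0, -0.28, -0.53, 0, 0, 0, -1], [0, -0.42, -0.8, 0, 0, 0, -1], [0, -0.58, -1.06, 0, 0, 0, -1], [0, -0.75, -1.42, 0, 0, 0, -1], [0, -0.75, -1.42, 0, 0, 0, -1]]

```text
time_s: 8.57
position: [0.5716, -0.2381, 0.2587]
tcp_rot: [[0.084, 0.996, -0.001], [0.997, -0.084, -0.0], [-0.0, -0.001, -1.0]]
force: [-0.2, 0.1, -1.5]
opening: 0.161
grasp_force: 29.9
```

```bash
python3 f.py
```

```text
[ 0.57158423 -0.23811753  0.25874625] [-0.16  0.14 -1.53] [-0.012 -0.072 -0.025] 29.9 8.575
```

>>> apply_moves:
  steps:
    - [[0, -0.14, -0.27, 0, 0, 0, -1], [0, -0.28, -0.53, 0, 0, 0, -1], [0, -0.42, -0.8, 0, 0, 0, -1], [0, -0.58, -1.1, 0, 0, 0, -1], [0, -0.82, -1.6, 0, 0, 0, -1], [0, -0.82, -1.6, 0, 0, 0, -1], [0, -0.82, -1.6, 0, 0, 0, -1]]

```text
time_s: 9.45
position: [0.5633, -0.2373, 0.2743]
tcp_rot: [[0.084, 0.997, -0.002], [0.997, -0.084, 0.0], [-0.0, -0.002, -1.0]]
force: [-0.6, 0.4, -2.9]
opening: 0.158
grasp_force: 29.9
```

```bash
python3 f.py
```

```text
[ 0.56334951 -0.23731495  0.27430377] [-0.56  0.39 -2.88] [-0.051 -0.073 -0.013] 29.9 9.45
```

>>> apply_moves:
  steps:
    - [[0, -0.4, 0, 0, 0, 0, -1], [0, -0.9, 0, 0, 0, 0, -1], [0, -1.5, 0, 0, 0, 0, -1], [0, -2.4, 0, 0, 0, 0, -1], [0, -3.6, 0, 0, 0, 0, -1], [0, -4.8, 0, 0, 0, 0, -1], [0, -6, 0, 0, 0, 0, -1], [0, -7.2, 0, 0, 0, 0, -1], [0, -8.3, 0, 0, 0, 0, -1], [0, -9, 0, 0, 0, 0, -1], [0, -9, 0, 0, 0, 0, -1], [0, -9, 0, 0, 0, 0, -1]]

```text
time_s: 10.95
position: [0.4741, -0.23, 0.2746]
tcp_rot: [[0.084, 0.997, -0.001], [0.997, -0.084, -0.0], [-0.0, -0.001, -1.0]]
force: [-0.1, -0.2, -1.7]
opening: 0.159
grasp_force: 29.9
```

```bash
python3 f.py; python3 - <<'E'
from h import *
mt=bot.camera_model("top")
for n,p,z in(("well",(131.9,215.6),.1),("beaker",(251,203),.085),("cork",(257,258),.028),("boss",(289,276),.03),("flaskcap",(45,203),.2),("deckcorner",(180,180),.1)):print(n,onz(mt,*p,z).round(3))
ms=bot.camera_model("scene");S=cv2.imread("pics/scene0.png")
g=cv2.cvtColor(S,cv2.COLOR_BGR2GRAY)
print("scene well predicted px",proj(ms,[.5304,.2306,.1]))
c=cv2.resize(S[125:180,295:365],None,fx=6,fy=6,interpolation=cv2.INTER_CUBIC)
d=cv2.resize(cv2.imread("pics/top0.png")[180:250,95:175],None,fx=4.5,fy=4.5,interpolation=cv2.INTER_CUBIC)
o=np.zeros((330,790,3),np.uint8);o[:330,:420]=c;o[:315,430:790]=d;cv2.imwrite("pics/well.png",np.clip(o*1.4,0,255).astype(np.uint8))
E
```

```text
[ 0.47410721 -0.23003808  0.27457784] [-0.14 -0.21 -1.67] [ 0.009 -0.083  0.037] 29.9 10.95
well [0.53  0.231 0.1  ]
beaker [ 0.562 -0.055  0.085]
cork [ 0.428 -0.068  0.028]
boss [ 0.384 -0.148  0.03 ]
flaskcap [0.553 0.394 0.2  ]
deckcorner [0.617 0.116 0.1  ]
scene well predicted px [329.82048541 151.21805179]
```

View pics/well.png

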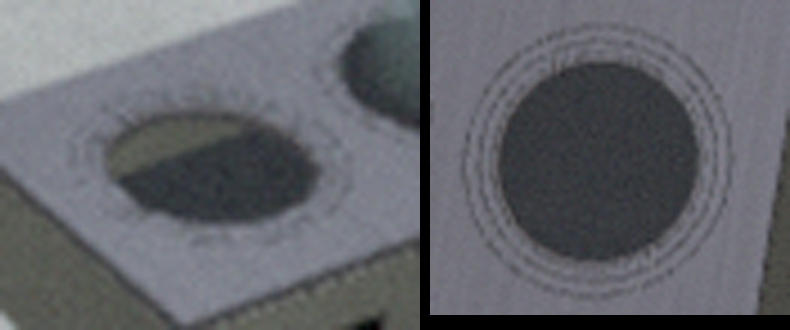

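The well's centre is at top pixel (132.3,215.7) and scene pixel (330.2,153). The two views disagree by about 4 mm, so I'll check it from near. Raise the basket, then carry it to just short of the well.

>>> apply_moves:
  steps:
    - [[0, 0, -1, 0, 0, 0, -1], [0, 0, -2.5, 0, 0, 0, -1], [0, 0, -4.5, 0, 0, 0, -1], [0, 0, -6.5, 0, 0, 0, -1], [1, 0, -6.5, 0, 0, 0, -1], [3, 0.3, -6.5, 0, 0, 0, -1], [6, 0.6, -6.5, 0, 0, 0, -1], [9.5, 0.9, -6.5, 0, 0, 0, -1], [13, 1.2, -6.5, 0, 0, 0, -1], [16.5, 1.5, -6.5, 0, 0, 0, -1], [20, 1.8, -6.5, 0, 0, 0, -1], [23.5, 2.1, -6.5, 0, 0, 0, -1], [27, 2.4, -6.5, 0, 0, 0, -1], [30, 2.6, -6.5, 0, 0, 0, -1], [32, 2.8, -6.5, 0, 0, 0, -1], [33.3, 2.8, -6.5, 0, 0, 0, -1], [33.3, 2.8, -6.5, 0, 0, 0, -1], [33.3, 2.8, -6.5, 0, 0, 0, -1], [33.3, 2.8, -6.5, 0, 0, 0, -1]]

```text
time_s: 13.32
position: [0.5295, 0.0989, 0.3394]
tcp_rot: [[0.085, 0.996, -0.002], [0.996, -0.085, -0.0], [-0.0, -0.002, -1.0]]
force: [0.3, 0.2, -1.5]
opening: 0.158
grasp_force: 29.9
```

```bash
python3 f.py; python3 - <<'E'
from h import *
m=bot.camera_model("wrist");I=bot.capture("wrist");cv2.imwrite("pics/w3.png",I);import pickle;pickle.dump(m,open("w3.pkl","wb"))
print(proj(m,[.53,.231,.1]))
E
```

```text
[0.52946264 0.09892944 0.33936764] [ 0.31  0.22 -1.53] [-0.044 -0.082 -0.011] 29.9 13.325
[252.16130685  55.73926418]
```

View pics/w3.png

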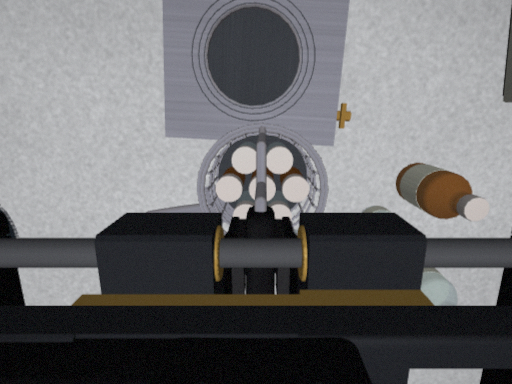

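```bash
python3 - <<'E'
from h import *
import pickle
m=pickle.load(open("w3.pkl","rb"));I=cv2.imread("pics/w3.png");g=cv2.GaussianBlur(cv2.cvtColor(I,cv2.COLOR_BGR2GRAY),(5,5),0)
print(g[55,190:320:6])
k=(g[:118]<66).astype(np.uint8);nl,L,st,c=cv2.connectedComponentsWithStats(k)
i=L[55,253];print(st[i],c[i]);ct=max(cv2.findContours((L==i).astype(np.uint8),0,1)[0],key=len)
e=cv2.fitEllipse(ct);print("well",e,onz(m,*e[0],.1))
q=np.array([onz(m,*p[0],.1)[:2] for p in ct]);A=np.c_[2*q,np.ones(len(q))];x=np.linalg.lstsq(A,(q**2).sum(1),rcond=None)[0];print("circle",x[:2],"r",np.sqrt(x[2]+x[0]**2+x[1]**2))
# basket rim outer edge: search outward along rays from (263,188), upper half
zr=.3394+.008-.196+.064
print("rim at",zr, "pred px centre",proj(m,[.5295,.0989,zr]))
pts=[]
for a in np.radians(np.r_[0:181:4]):
    r=np.arange(74,50,-.5);u=263+r*np.cos(a);v=188-r*np.sin(a)
    if a<.0 or v.max()>200: continue
    s=g[v.round().astype(int),u.round().astype(int)]
    pts.append((a,s))
E
python3 - <<'E'
from h import *
I=cv2.imread("pics/w3.png");c=cv2.resize(I[110:215,190:340],None,fx=5,fy=5,interpolation=cv2.INTER_CUBIC);cv2.imwrite("pics/w3c.png",np.clip(c*1.4,0,255).astype(np.uint8))
E
```

```text
[121 126 125  65  60  60  61  62  62  61  60  61  61  61  61  61  60  63
  79 133 132 125]
[ 208    8   90   96 6699] [252.73175101  55.29810419]
well ((252.73236083984375, 55.304222106933594), (87.7880630493164, 95.27631378173828), 177.3892822265625) [0.53070862 0.23141292 0.1       ]
circle [0.53054299 0.2296283 ] r 0.05155516911863305
rim at 0.21539999999999998 pred px centre [261.5606805  188.38047758]
```

View pics/w3c.png

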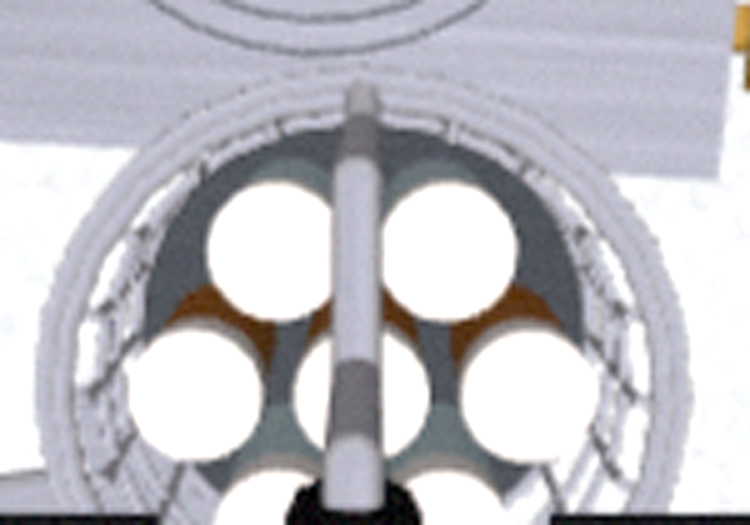

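```bash
python3 - <<'E'
from h import *
import pickle
m=pickle.load(open("w3.pkl","rb"));s=bot.read_state();p=s["position"];Q=s["tcp_rot"]
for z in (.2134,.2174):
  q=p.copy();q[2]=z
  e=[proj(m,q+.06*(np.cos(a)*Q[:,0]+np.sin(a)*Q[:,1])) for a in np.radians(range(0,360,3))];e=np.array(e);print(z,"top v",e[:,1].min(),"u range",e[:,0].min(),e[:,0].max())
I=cv2.imread("pics/w3.png");g=cv2.cvtColor(I,cv2.COLOR_BGR2GRAY)
# well ring: deck-level circles, outer dark ring edge extents
for v in (48,55,62):print(v,[ (u,int(g[v,u])) for u in range(185,325) if g[v,u]<105])
E
```

```text
0.2134 top v 120.82009844780231 u range 196.10676781365595 327.00213570824906
0.2174 top v 120.93091522832219 u range 195.21108715490294 327.91767299793685
48 [(192, 93), (199, 92), (205, 104), (208, 68), (209, 55), (210, 62), (211, 62), (212, 60), (213, 64), (214, 62), (215, 64), (216, 61), (217, 62), (218, 66), (219, 61), (220, 60), (221, 63), (222, 55), (223, 62), (224, 64), (225, 60), (226, 61), (227, 65), (228, 59), (229, 63), (230, 63), (231, 58), (232, 63), (233, 58), (234, 61), (235, 63), (236, 65), (237, 63), (238, 63), (239, 63), (240, 61), (241, 62), (242, 58), (243, 59), (244, 60), (245, 60), (246, 57), (247, 63), (248, 60), (249, 59), (250, 60), (251, 59), (252, 60), (253, 60), (254, 62), (255, 61), (256, 60), (257, 60), (258, 63), (259, 61), (260, 61), (261, 61), (262, 63), (263, 62), (264, 60), (265, 58), (266, 60), (267, 60), (268, 62), (269, 59), (270, 60), (271, 61), (272, 59), (273, 62), (274, 61), (275, 59), (276, 61), (277, 60), (278, 63), (279, 66), (280, 63), (281, 60), (282, 63), (283, 62), (284, 60), (285, 62), (286, 57), (287, 59), (288, 58), (289, 58), (290
[... 1597 characters left out ...]
8, 60), (239, 60), (240, 63), (241, 62), (242, 61), (243, 64), (244, 57), (245, 60), (246, 58), (247, 57), (248, 57), (249, 60), (250, 63), (251, 57), (252, 62), (253, 59), (254, 63), (255, 60), (256, 64), (257, 61), (258, 58), (259, 65), (260, 61), (261, 60), (262, 63), (263, 62), (264, 62), (265, 62), (266, 60), (267, 64), (268, 63), (269, 59), (270, 59), (271, 58), (272, 62), (273, 62), (274, 60), (275, 63), (276, 61), (277, 60), (278, 63), (279, 62), (280, 64), (281, 60), (282, 61), (283, 63), (284, 62), (285, 61), (286, 63), (287, 62), (288, 62), (289, 62), (290, 67), (291, 59), (292, 62), (293, 61), (294, 60), (295, 60), (296, 63), (297, 62), (298, 74), (302, 98), (307, 99), (314, 94)]
```

The basket rim spans columns 197.6 to 328 with its top at row 122.4, so it sits 1 mm to +x and 1.3 mm to -y of the TCP. The well is at (252.9,55.3), i.e. about (0.531,0.231). Now move above it.

>>> apply_moves:
  steps:
    - [[1, -0.1, 0, 0, 0, 0, -1], [3, -0.3, 0, 0, 0, 0, -1], [6, -0.5, 0, 0, 0, 0, -1], [9, -0.7, 0, 0, 0, 0, -1], [11.5, -0.9, 0, 0, 0, 0, -1], [13.26, -1.08, 0, 0, 0, 0, -1], [13.26, -1.08, 1, 0, 0, 0, -1], [13.26, -1.08, 3, 0, 0, 0, -1], [13.26, -1.08, 4.3, 0, 0, 0, -1], [13.26, -1.08, 4.3, 0, 0, 0, -1], [13.26, -1.08, 4.3, 0, 0, 0, -1]]

```text
time_s: 14.75
position: [0.5303, 0.2324, 0.2968]
tcp_rot: [[0.084, 0.996, -0.001], [0.996, -0.084, 0.0], [0.0, -0.001, -1.0]]
force: [-0.3, -0.1, -1.4]
opening: 0.16
grasp_force: 29.9
```

```bash
python3 f.py; python3 - <<'E'
from h import *
T=bot.capture("top");S=bot.capture("scene");cv2.imwrite("pics/t4.png",T);cv2.imwrite("pics/s4.png",S)
mt=bot.camera_model("top");ms=bot.camera_model("scene");print("well px",proj(mt,[.531,.231,.1]),proj(ms,[.531,.231,.1]))
c=cv2.resize(S[100:190,290:380],None,fx=6,fy=6,interpolation=cv2.INTER_CUBIC);cv2.imwrite("pics/s4c.png",np.clip(c*1.4,0,255).astype(np.uint8))
E
```

```text
[0.53028704 0.23239571 0.29683092] [-0.29 -0.07 -1.44] [-0.04  -0.078 -0.008] 29.9 14.75
well px [131.74477364 215.35155333] [330.04723616 151.25837006]
```

View pics/s4c.png

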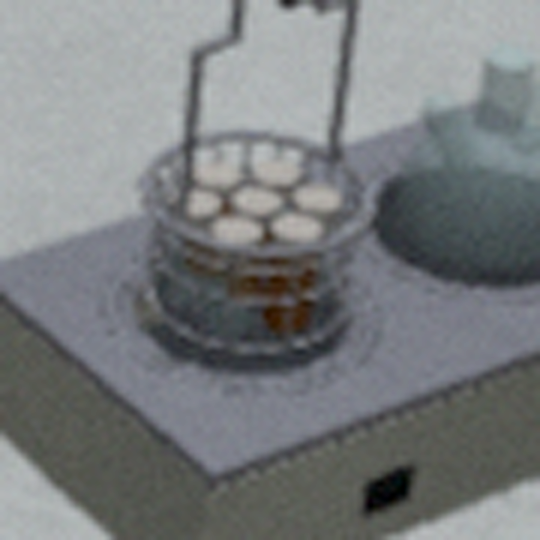

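```bash
python3 - <<'E'
from h import *
m=bot.camera_model("scene");mt=bot.camera_model("top")
def ext(m,c,z,r):
    e=np.array([proj(m,[c[0]+r*np.cos(a),c[1]+r*np.sin(a),z]) for a in np.linspace(0,6.28,90)]);return e.min(0),e.max(0)
f=lambda e:[((q-[290,100])*6).round(0).tolist() for q in e]
b=(.5312,.2312)
print("rim",f(ext(m,b,.175,.06)),"well",f(ext(m,(.531,.231),.1,.0545)),"bottom",f(ext(m,b,.109,.052)))
# top: rim and well in mm
T=cv2.imread("pics/t4.png");print("top rim pred",ext(mt,b,.175,.06),"well",ext(mt,(.531,.231),.1,.0545))
c=cv2.resize(T[180:250,90:180],None,fx=6,fy=6,interpolation=cv2.INTER_CUBIC);cv2.imwrite("pics/t4c.png",np.clip(c*1.4,0,255).astype(np.uint8))
# diff-based: darkening vs. initial image to get silhouette of basket in scene
S0=cv2.imread("pics/scene0.png").astype(int);S=cv2.imread("pics/s4.png").astype(int)
d=np.abs(S-S0).max(2)
for v in range(124,134,2):
    w=np.where(d[v,300:365]>25)[0]+300;print(v,(w.min()-290)*6,(w.max()-290)*6)
E
```

```text
rim [[137.0, 125.0], [375.0, 250.0]] well [[136.0, 250.0], [345.0, 368.0]] bottom [[143.0, 239.0], [343.0, 351.0]]
top rim pred (array([ 95.02078289, 186.9011678 ]), array([147.94154418, 240.32766538])) well (array([109.32907319, 192.81282158]), array([154.22488487, 238.12881953]))
124 174 336
126 156 336
128 144 294
130 138 348
132 144 330
```

Observed rim columns 140–378 against 137–375 predicted, and the well shifts by the same bias, so the alignment is good. Lowering gently.

>>> apply_moves:
  steps:
    - [[0, 0, 0.3, 0, 0, 0, -1], [0, 0, 0.6, 0, 0, 0, -1], [0, 0, 0.9, 0, 0, 0, -1], [0, 0, 1.2, 0, 0, 0, -1], [0, 0, 1.4, 0, 0, 0, -1], [0, 0, 1.4, 0, 0, 0, -1]]

```text
time_s: 15.6
position: [0.5296, 0.2327, 0.2822]
tcp_rot: [[0.084, 0.997, -0.003], [0.997, -0.084, -0.0], [-0.0, -0.003, -1.0]]
force: [-0.3, 0.3, -1.7]
opening: 0.156
grasp_force: 29.9
```

```bash
python3 f.py
```

```text
[0.52960895 0.23267893 0.28216134] [-0.33  0.27 -1.73] [-0.032 -0.066 -0.014] 29.9 15.6
```

>>> apply_moves:
  steps:
    - [[0, 0, 0.3, 0, 0, 0, -1], [0, 0, 0.7, 0, 0, 0, -1], [0, 0, 1.1, 0, 0, 0, -1], [0, 0, 1.5, 0, 0, 0, -1], [0, 0, 1.9, 0, 0, 0, -1], [0, 0, 2.3, 0, 0, 0, -1], [0, 0, 2.3, 0, 0, 0, -1]]

```text
time_s: 16.48
position: [0.5294, 0.2327, 0.2589]
tcp_rot: [[0.084, 0.996, -0.003], [0.997, -0.084, -0.0], [-0.0, -0.003, -1.0]]
force: [-0.8, 0.6, -1.2]
opening: 0.159
grasp_force: 29.9
```

```bash
python3 f.py
```

```text
[0.52940995 0.23265426 0.25893647] [-0.77  0.55 -1.19] [-0.073 -0.04  -0.02 ] 29.9 16.475
```

>>> apply_moves:
  steps:
    - [[0, 0, 0.3, 0, 0, 0, -1], [0, 0, 0.7, 0, 0, 0, -1], [0, 0, 1.1, 0, 0, 0, -1], [0, 0, 1.5, 0, 0, 0, -1], [0, 0, 1.9, 0, 0, 0, -1], [0, 0, 2.3, 0, 0, 0, -1], [0, 0, 2.6, 0, 0, 0, -1], [0, 0, 2.6, 0, 0, 0, -1]]

```text
time_s: 17.48
position: [0.5295, 0.2327, 0.2331]
tcp_rot: [[0.083, 0.997, -0.003], [0.997, -0.083, -0.0], [-0.0, -0.003, -1.0]]
force: [-0.4, -0.4, -2.4]
opening: 0.157
grasp_force: 29.9
```

```bash
python3 f.py
```

```text
[0.52947    0.23267581 0.23312555] [-0.43 -0.41 -2.38] [ 0.007 -0.087 -0.008] 29.9 17.475
```

>>> apply_moves:
  steps:
    - [[0, 0, 0.2, 0, 0, 0, -1], [0, 0, 0.4, 0, 0, 0, -1], [0, 0, 0.6, 0, 0, 0, -1], [0, 0, 0.75, 0, 0, 0, -1], [0, 0, 0.85, 0, 0, 0, -1], [0, 0, 0.85, 0, 0, 0, -1], [0, 0, 0.85, 0, 0, 0, -1]]

```text
time_s: 18.35
position: [0.5305, 0.2328, 0.2258]
tcp_rot: [[0.084, 0.997, 0.0], [0.997, -0.084, 0.0], [0.0, 0.0, -1.0]]
force: [1.4, -0.9, 6.3]
opening: 0.159
grasp_force: 30.0
```

```bash
python3 f.py
```

```text
[0.53048603 0.23276245 0.22583445] [ 1.35 -0.94  6.28] [-0.18   0.002 -0.002] 30.0 18.35
```

Rim is on the deck (about 8 N). Release, then rise straight up.

>>> apply_moves:
  steps:
    - [[0, 0, -0.05, 0, 0, 0, -1], [0, 0, -0.05, 0, 0, 0, -0.6], [0, 0, -0.05, 0, 0, 0, -0.4], [0, 0, -0.05, 0, 0, 0, -0.1], [0, 0, -0.05, 0, 0, 0, 0.2], [0, 0, -0.05, 0, 0, 0, 0.5], [0, 0, -0.05, 0, 0, 0, 0.5], [0, 0, -0.05, 0, 0, 0, 0.5]]

```text
time_s: 19.35
position: [0.5296, 0.2327, 0.2254]
tcp_rot: [[0.084, 0.997, -0.002], [0.997, -0.084, 0.0], [-0.0, -0.002, -1.0]]
force: [0.1, 0.3, -0.4]
opening: 0.726
grasp_force: 0.0
```

>>> apply_moves:
  steps:
    - [[0, 0, -1, 0, 0, 0, 0.5], [0, 0, -2.5, 0, 0, 0, 0.5], [0, 0, -5, 0, 0, 0, 0.5], [0, 0, -8, 0, 0, 0, 0.5], [0, 0, -12, 0, 0, 0, 0.5], [-4, 0, -15, 0, 0, 0, 0.5], [-8, 0, -15, 0, 0, 0, 0.5], [-12, 0, -15, 0, 0, 0, 0.5], [-12, 0, -15, 0, 0, 0, 0.5], [-12, 0, -15, 0, 0, 0, 0.5], [-12, 0, -15, 0, 0, 0, 0.5]]

```text
time_s: 20.72
position: [0.52, 0.1141, 0.3757]
tcp_rot: [[0.082, 0.997, -0.002], [0.997, -0.082, 0.0], [0.0, -0.002, -1.0]]
force: [-0.4, 1.0, 0.2]
opening: 0.75
grasp_force: 0.0
```

```bash
python3 f.py; python3 - <<'E'
from h import *
W=bot.capture("wrist");S=bot.capture("scene")
c=cv2.resize(S[90:200,290:420],None,fx=3,fy=3,interpolation=cv2.INTER_CUBIC)
o=np.zeros((384+330,512,3),np.uint8)
o=np.zeros((384,790,3),np.uint8);o[:,:400]=W[:,60:460];o[:330,400:790]=c;cv2.imwrite("pics/end.png",np.clip(o*1.4,0,255).astype(np.uint8))
m=bot.camera_model("wrist");print("well centre px at rim z .104",proj(m,[.531,.231,.104])-[60,0])
E
```

```text
[0.51998217 0.11407161 0.37572722] [-0.35  1.01  0.24] [ 0.005 -0.084 -0.005] 0.0 20.725
well centre px at rim z .104 [202.35611864  72.23659601]
```

View pics/end.png

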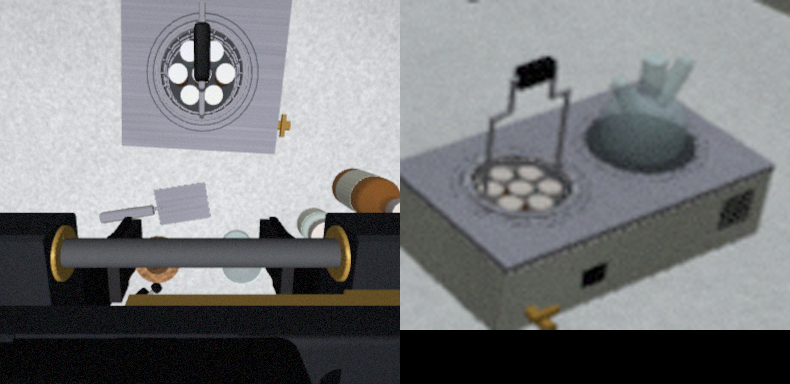

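The basket sits centred in the well at (202,72), upright with its rim flat on the deck, and the gripper is clear. Handing in.

```bash
python3 -c "
from rig import bot
print(bot.hand_in())"
```

```text
the job is handed in; nothing more can be done
None
```

The basket came off the hooks without jamming and is now released in the open well with its rim flat on the deck; I saw nothing else disturbed, and the job was handed in at about 21 s (no verdict was returned).

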